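Measure a steel column in the bench micrometer, closing it on the ratchet

TASK

Lay the shorter of the two steel columns gently across the bench micrometer, its tube in the V of the anvil and its middle under the spindle, and let go of it. Then close the spindle onto it with the small ratchet knob at the very top, turning clockwise until the ratchet has slipped two or three clicks; stop there, never squeezing the column harder than the ratchet does, and leave it gripped in the micrometer and the other things where they are.

Things in the scene. Friction and masses are not known exactly. Their poses are not given: they have to be found in the camera images.
- column_a: shorter steel column, the one to measure: round tube 8 mm thick with a hexagonal fitting at each end, 162 mm long, 90 g, symmetrical. Origin: underside halfway along; own y axis along the tube. Bare tube 122 mm long; fittings 21 mm long (60 to 81 mm from the middle), 14 mm wide, 12 mm high; it lies on their flats
- col_mid (a point): the point on the axis of column_a's tube halfway along, 6 mm above its origin
- column_b: the longer, thicker steel column of the same kind (178 mm long, tube 9.6 mm, fittings 16 mm), lying about 12 cm nearer or farther than the other; leave it alone. Origin: underside halfway along, y along the tube
- bench_mic: bench micrometer, fixed: grey C-frame 20 mm thick on a dark foot (116 x 92 mm, 23 mm high), upright spindle in its upper arm, 208 mm high. Origin: on the worktop straight below the spindle. The C opens to its -x, its back stands 45 to 67 mm to +x, the V runs along its y. Above 70 mm all of it is within 21 mm of the plane y = 0, so a hand holding an end fitting passes beside it
- v_anvil: fixed steel anvil on the lower arm with a shallow V groove on top along bench_mic's y: 44 mm long, 7 mm wide at the rims, 2 mm deep; rims 62 mm, bottom of the V 60 mm above the worktop. Origin and axes as bench_mic
- v_seat (a point): where the axis of the tube lies, and where col_mid should be, when the column is home in the V with its middle under the spindle: 64.6 mm above the worktop. Axes as bench_mic
- spindle: upright steel spindle, 8 mm thick, moves straight down without turning; thimble and knob ride on it and go down with it, 2.86 mm a radian (18 mm a turn) clockwise from above. The thread holds the force when the knob is let go. The ratchet gives about 20 N; pressing down on the knob while turning adds to the squeeze. Origin: centre of its lower end
- spindle_tip (a point): the centre of the spindle's lower end. At the start it is open by 6.4 to 8.5 mm: it touches the tube lying in the V when it is 68.6 mm above the worktop, after 2.2 to 3 rad of knob
- knob_grip (a point): on the axis of the ratchet knob, 15 mm above its underside. The knob is a knurled steel cylinder 20 mm thick, 28 mm high, at the very top; below it a dark neck 13 mm thick and 10 mm high, then the thimble, 26 mm thick and 30 mm high, which is the spindle's own screw: turned directly it has no limit
- ratchet (a joint): slip of the knob on the thimble, rad, clockwise from above: stays near 0 while the knob drives the thimble (0.07 N m running free). Once the spindle bears, torque rises within 0.6 rad to some 0.12 N m, then it slips, with a click, a slight drop in torque, every 0.52 rad (at 0.26, 0.79, 1.31, 1.83); more turning gives no more force. Anticlockwise opens the spindle again
- timer: white kitchen timer, 66 x 66 x 18 mm, behind the micrometer; leave it alone. Origin: underside centre
- ptfe_tape: white reel of thread tape, 48 mm across, 14 mm high, on the worktop near the robot; leave it alone. Origin: underside centre
- pencil: pencil, 164 mm long, beside the notebook; leave it alone. Origin: underside centre

How it is judged:
On the way, in this order (a step that is already met when the one before it is completed fails the run):
1. the shorter column lies home in the V, its middle under the spindle, let go (x of col_mid in the frame of v_seat between -0.002 and 0.002 m and z of col_mid in the frame of v_seat between -0.002 and 0.002 m and horizontal distance between col_mid and v_seat below 0.018 m and angle between the y axis of column_a and the y axis of bench_mic, either way round below 0.08 rad and contact force between the fingers and column_a below 0.1 N), for 0.2 s.
2. the spindle bears on the column and the ratchet has clicked twice (value of joint ratchet above 0.8 rad and contact force between spindle and column_a above 10 N), for 0.1 s.
At the end, for the whole second after the job is handed in: the shorter column lies in the V (axis within 2 mm of its seat across and in height, middle within 18 mm of the spindle, within 0.08 rad of the V), the spindle presses on it with over 14 N, the ratchet has slipped two or three clicks (0.8 to 1.85 rad), and the fingers touch nothing (x of col_mid in the frame of v_seat between -0.002 and 0.002 m and z of col_mid in the frame of v_seat between -0.002 and 0.002 m and horizontal distance between col_mid and v_seat below 0.018 m and angle between the y axis of column_a and the y axis of bench_mic, either way round below 0.08 rad and contact force between spindle and column_a above 14 N and value of joint ratchet between 0.8 and 1.85 rad and linear speed of column_a below 0.01 m/s and contact force between the fingers and anything else below 0.1 N).
It fails at once if the spindle squeezes the column with more than 35 N, far over what the ratchet gives (contact force between spindle and column_a above 35 N).
It fails at once if the column is pressed on the anvil with more than 40 N (contact force between column_a and v_anvil above 40 N).
It fails at once if the ratchet is clicked on past three clicks (value of joint ratchet above 1.95 rad).
It fails at once if the longer column, the timer, the reel of tape or the pencil is moved by more than 2 cm (distance of any of column_b, timer, ptfe_tape, pencil from where it was at the start of the episode above 0.02 m).
It also fails if it takes over 69 s, if anything falls off the work surface, if the arm or the gripper's body presses on something with over 40 N, if the wrist force passes 120 N, or if a joint passes its speed limit or range.

ROBOT

A 6-joint arm with a two-finger parallel gripper is mounted at the origin on a cart in front of the work surface, level with it; the furniture and walls round the work are solid. World frame = base frame: x ahead of the robot, y to its left, z up, the work surface at z = 0. Lengths are in m, angles in rad, forces in N, time in s.
With the tool pointing down it reaches from about 0.275 to 0.725 m from the base axis. Payload 5.6 kg.
Tool frame: the origin (TCP) lies on the centre line of the jaws, within the pads' length; the fingertips stand 11 mm ahead of it and the grasp point (between the pads) lies 8 mm behind it; z points along the fingers, y is the line along which they close (so a half turn about z gives the same grasp; the last joint's range is limited). The gripper opens to 85 mm and grips with 20 to 120 N. Pads are 22 mm wide; open, the fingers measure 114 mm over their backs; the gripper's body (76 mm by 85 mm) begins 54 mm behind the grasp point. The pads swing forward as they close: fully open they stand 13 mm farther back than shut.
Start: joints at [-0.868, 0.255, 0.108, 0, -1.424, -0.285], TCP at [0.223, -0.503, 0.242] pointing down, gripper open.
Joint ranges: [-2.95, 2.95], [-1.21, 1.97], [-1.09, 1.5], [-2.87, 1.71], [-2.94, -0.07], [-3.05, 3.05]. Speed limits (rad/s): [2.57, 2.57, 3.14, 3.14, 3.14, 3.14].

INTERFACE

Orientations are given as [roll, pitch, yaw] about the fixed x, y, z axes, in that order (R = Rz(yaw) Ry(pitch) Rx(roll)).
In Python, from plant import state, read_camera, get_calibration, job_done, spot_in, silhouettes gives the robot as it stands. The module is installed in compiled form; this text tells all that it offers.
- The arm moves only by the tool jog_arm, never from a script. Its arguments are lists of equal length, an entry for each row: "xyz": the shift along the world's x, y, z in mm, a list of three; "angular": the turn, a rotation vector about the world's x, y, z in degrees, a list of three. A call has exactly 10 rows; each row is the pose to reach, as a shift and turn from the pose commanded when the call began; what a row does not reach only later rows make up. A row lasts 1/8 s, in which the tool goes at most 62.5 mm and 10.7 degrees, less where a joint would pass 70% of its speed; a pose out of reach is approached as far as the arm can. A call with a gripper value outside its range is refused whole. "fingers" is the opening, from 0 (shut) to 1 (fully open), set as the call begins (left out, the last holds). The fingers move at their own pace and stop on an object; "force" is the grip in N (left out, the last holds). Time passes only in rows, so rows that repeat a pose let the fingers close, or fill a call up. It gives the time, the measured TCP pose, the force, the opening and the grip force at its end, in the units of the state.
- state(): the state, without advancing time (a new reading comes with each control period).
- read_camera(name): name is "scene" or "top"; returns (picture, depth): 400x640x3 uint8, blue, green, red; 400x640 float32, m along the optical axis (not along the pixel's ray), 0 where there is no reading.
- get_calibration(name): a dict with "vertical_fov" (degrees; the focal length in pixels is half the picture's height over the tangent of half this angle, whatever the lens; pixels are square), "cx", "cy" (the principal point, pixels), "R" (3x3) and "t" (3): a world point X has camera coordinates R X + t. Camera axes: x right, y down, z forward; pixel columns grow to the right and rows downward; lengths in m; the calibration is good to about 2 mm. A picture is of the moment at which its call begins. get_calibration takes no time and is no camera call.
- job_done(): hands the job in; it is judged then, once.
Trained networks look in the newest picture that a camera, given by its name, has taken for a name from the list of things; names that differ only in an ending like _2 or _b are one class to them, and where a whole thing is asked for, a point or a joint stands for the part that bears it (a point fixed in the world has none). Each returns a list of dicts, best first, with "confidence" (0 to 1); they miss things now and then, are a little off and sometimes report something else, mostly with a low value. They report only what shows in the picture. A call takes as long as a camera call.
- spot_in(camera, label): "point" ([x, y, z] in m, in world coordinates, good to about 4 mm: the middle of the surface that is visible of it).
- silhouettes(camera, label): "pixels" (400x640 bool, what is visible of it).
The state is a dict: "time": time; "joint_positions": joint angles; "dq": joint speeds; "tau": joint torques, N m; "tcp_pos": TCP position; "tool_rot": TCP orientation; "force": force on the tool from outside, world axes, zero at the start; "moment": the same for the moment, N m; "finger_gap": finger opening in m; "finger_force": force on a finger pad.
Only numpy, scipy, OpenCV 4.12 (cv2) and the standard library are available. Lean on these libraries where they do the work, as an engineer would, in place of code of your own. Each camera call takes 0.05 s, during which the arm holds its last target. There are 200 camera calls.

## Working session

There is one attempt and no reset: what is moved stays moved. The work goes in short steps, Python scripts to look and compute and a tool call to move; the robot and the scene stay as the last step left them, time stands still between calls to the robot, and variables do not carry over. Pictures are saved under pics/ and viewed, at most 10 in all, crops included, and the job is handed in when it is done.

Besides the shell and the picture viewer there is one more tool, called after ">>>" as name(argument=value, ...), one argument or row to a line, values as JSON. jog_arm: Moves the arm, as the interface text tells. Its arguments: {"type":"object","properties":{"xyz":{"type":"array","items":{"type":"array","items":{"type":"number"}}},"angular":{"type":"array","items":{"type":"array","items":{"type":"number"}}},"fingers":{"type":"number"},"force":{"type":"number"}},"required":["xyz","angular"]}

```bash
mkdir -p pics
cat > h.py <<'E'
import numpy as np, cv2
from plant import *
def cloud(cam,depth,mask=None):
    c=get_calibration(cam); f=200/np.tan(np.radians(c["vertical_fov"])/2)
    v,u=np.nonzero((depth>0)&(mask if mask is not None else True))
    z=depth[v,u]; P=np.c_[(u-c["cx"])*z/f,(v-c["cy"])*z/f,z]
    return (P-np.array(c["t"]))@np.array(c["R"]), u, v
E
python3 - <<'E'
from h import *
for cam in ("scene","top"):
    p,d=read_camera(cam); cv2.imwrite(f"pics/{cam}0.png",p); np.save(f"d_{cam}.npy",d)
    c=get_calibration(cam);print(cam,c["vertical_fov"],"campos",-np.array(c["R"]).T@np.array(c["t"]))
    for l in ("column_a","column_b","bench_mic","v_anvil","spindle","knob_grip","timer","ptfe_tape","pencil"):
        print(l,[(np.round(r["point"],3).tolist(),round(r["confidence"],2)) for r in spot_in(cam,l)])
print(state())
E
```

```text
scene 43.27424382623981 campos [-0.31016213  0.85436345  0.79949967]
column_a [([0.427, 0.222, 0.008], 0.8)]
column_b [([0.427, 0.222, 0.008], 0.8)]
bench_mic [([0.534, -0.184, 0.043], 0.77)]
v_anvil [([0.524, -0.179, 0.053], 0.56)]
spindle [([0.53, -0.185, 0.171], 0.48)]
knob_grip [([0.524, -0.19, 0.195], 0.45)]
timer [([0.714, -0.226, 0.017], 0.68), ([0.529, -0.188, 0.167], 0.35)]
ptfe_tape [([0.421, 0.033, 0.019], 0.46)]
pencil []
top 48.40290540040482 campos [ 0.41029152 -0.02894557  1.4144432 ]
column_a [([0.43, 0.215, 0.015], 0.73), ([0.546, 0.235, 0.006], 0.63)]
column_b [([0.43, 0.215, 0.015], 0.73), ([0.546, 0.235, 0.006], 0.63)]
bench_mic [([0.533, -0.189, 0.023], 0.56)]
v_anvil []
spindle []
knob_grip [([0.532, -0.191, 0.209], 0.5)]
timer [([0.722, -0.239, 0.015], 0.84)]
ptfe_tape [([0.425, 0.034, 0.011], 0.69), ([0.531, -0.188, 0.022], 0.48)]
pencil [([0.404, -0.35, 0.005], 0.69)]
{'time': 1.0, 'joint_positions': array([-8.68415389e-01,  2.55103748e-01,  1.08191915e-01, -4.18098097e-05,
       -1.42391337e+00, -2.84600461e-01]), 'dq': array([ 3.38902955e-04,  2.48566126e-04,  7.23239087e-05,  2.77819660e-04,
       -1.16522431e-03,  9.33547163e-04]), 'tau': array([-1.89940147e-04, -3.86411619e+01,  2.38069510e+01,  5.36772519e+00,
       -5.01523482e-04,  4.46338595e-05]), 'tcp_pos': array([ 0.22317875, -0.50266354,  0.24227158]), 'tool_rot': array([ 3.14155332e+00,  3.15874668e-05, -2.72381830e+00]), 'force': array([-0.28306932,  0.02476765,  0.7172112 ]), 'moment': array([ 0.04720053, -0.01459159,  0.01343705]), 'finger_force': 0.0, 'finger_gap': 0.08568855273365436}
```

View pics/scene0.png

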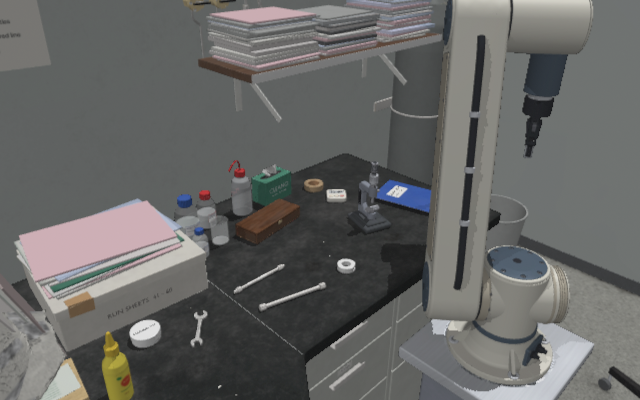

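View pics/top0.png

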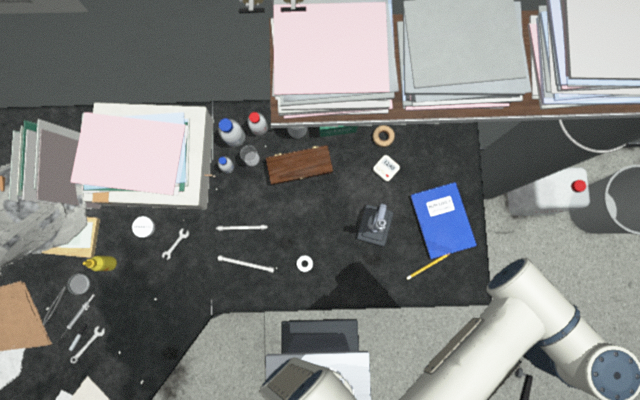

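Run:
```python
from h import *
for cam in ("top","scene"):
    p,d=read_camera(cam)
    for l in ("column_a","knob_grip","bench_mic"):
        for r in silhouettes(cam,l):
            P,u,v=cloud(cam,d,r["pixels"])
            if len(P)<10: continue
            c=P[:,:2].mean(0); w,V=np.linalg.eigh(np.cov(P[:,:2].T)); a=V[:,1]; s=(P[:,:2]-c)@a; t=(P[:,:2]-c)@V[:,0]
            print(cam,l,round(r["confidence"],2),len(P),"px",u.min(),u.max(),v.min(),v.max(),"c",c.round(4),"mid",(c+a*(s.max()+s.min())/2).round(4),"len",round(np.ptp(s),3),"w",round(np.ptp(t),3),"ang",round(np.degrees(np.arctan2(a[1],a[0])),1),"z",np.percentile(P[:,2],[2,50,98]).round(4))
```

```text
top column_a 0.73 128 px 218 266 225 229 c [0.5405 0.2215] mid [0.5405 0.2261] len 0.154 w 0.014 ang 89.9 z [-0.0017  0.008   0.015 ]
top knob_grip 0.6 54 px 378 385 220 227 c [ 0.5239 -0.1909] mid [ 0.5276 -0.2037] len 0.046 w 0.019 ang 106.4 z [0.1672 0.2043 0.2093]
top bench_mic 0.91 1081 px 357 392 205 245 c [ 0.533 -0.19 ] mid [ 0.5387 -0.1913] len 0.123 w 0.097 ang 167.2 z [0.007  0.0203 0.2048]
scene column_a 0.72 309 px 259 325 282 310 c [0.4282 0.2206] mid [0.4271 0.2164] len 0.179 w 0.028 ang 75.3 z [0.0005 0.0096 0.0147]
scene column_a 0.54 246 px 234 284 263 292 c [0.5442 0.2205] mid [0.5441 0.2224] len 0.171 w 0.031 ang 91.9 z [-0.0015  0.0074  0.0143]
scene bench_mic 0.63 1197 px 349 388 161 232 c [ 0.536  -0.1886] mid [ 0.6594 -0.3116] len 0.479 w 0.127 ang 135.1 z [0.0016 0.0339 0.1994]
scene bench_mic 0.46 153 px 369 377 161 183 c [ 0.5255 -0.1873] mid [ 0.6445 -0.3278] len 0.393 w 0.022 ang 130.3 z [0.1458 0.1723 0.2082]
```

The scene view shows the micrometer at about (370,200) and the two columns at (260,278) and (292,296). In the top view the columns are at (242,227) and (245,264). The far one, at x≈0.54, is shorter (48 px against 55 px), so it is column_a. The micrometer sits at (375,225), turned about -13°. Next I'll refine these positions.

```bash
cat >> h.py <<'E'
def onplane(cam,u,v,z):
    c=get_calibration(cam); f=200/np.tan(np.radians(c["vertical_fov"])/2); R=np.array(c["R"]);o=-R.T@np.array(c["t"])
    D=np.c_[(np.asarray(u)-c["cx"])/f,(np.asarray(v)-c["cy"])/f,np.ones(len(u))]@R
    return (o+D*((z-o[2])/D[:,2])[:,None])[:,:2]
def proj(cam,X):
    c=get_calibration(cam); f=200/np.tan(np.radians(c["vertical_fov"])/2)
    Y=np.atleast_2d(X)@np.array(c["R"]).T+np.array(c["t"]); return Y[:,:2]/Y[:,2:]*f+[c["cx"],c["cy"]]
E
python3 - <<'E'
from h import *
crops=[]
for cam,box in (("top",(208,215,278,280)),("scene",(225,255,335,315))):
    p=cv2.imread(f"pics/{cam}0.png"); g=p.max(2).astype(float)
    u0,v0,u1,v1=box; m=np.zeros(g.shape,bool); m[v0:v1,u0:u1]=g[v0:v1,u0:u1]>90
    n,L,s,C=cv2.connectedComponentsWithStats(m.astype(np.uint8))
    for i in range(1,n):
        if s[i,4]<60: continue
        v,u=np.nonzero(L==i); P=onplane(cam,u,v,0.006); w=g[v,u]-60
        c=P.mean(0); W,V=np.linalg.eigh(np.cov(P.T)); a=V[:,1]*np.sign(V[1,1]); t=(P-c)@a
        e=[c+a*t.min(),c+a*t.max()]
        print(cam,s[i],"mid",((e[0]+e[1])/2).round(4),"c",c.round(4),"len",np.ptp(t).round(4),"ang",np.degrees(np.arctan2(a[1],a[0])).round(2),"ends",np.round(e,3).tolist())
# mic
for cam in("top","scene"):
    d=np.load(f"d_{cam}.npy"); P,u,v=cloud(cam,d); k=np.hypot(P[:,0]-.53,P[:,1]+.19)<.1
    for lo,hi in((.19,.23),(.195,.23),(.015,.03)):
        q=k&(P[:,2]>lo)&(P[:,2]<hi); 
        if q.sum()<4: continue
        Q=onplane(cam,u[q],v[q],.2 if lo>.1 else .023)
        print(cam,lo,q.sum(),"xyz",P[q].mean(0).round(4),"plane",Q.mean(0).round(4),"range",u[q].min(),u[q].max(),v[q].min(),v[q].max(),"zmax",P[q,2].max().round(4))
        if lo<.1:
            r=cv2.minAreaRect(Q.astype(np.float32)); print(r)
A=cv2.imread("pics/top0.png")[190:260,335:415]; B=cv2.imread("pics/scene0.png")[150:240,335:405]
A=cv2.resize(A,None,fx=5,fy=5,interpolation=0);B=cv2.resize(B,None,fx=5,fy=5,interpolation=0)
H=450; A=cv2.copyMakeBorder(A,0,H-A.shape[0],0,0,0); cv2.imwrite("pics/mic.png",np.hstack([A,B]))
E
```

```text
top [215 224  53   7 246] mid [0.542  0.2296] c [0.542 0.226] len 0.1653 ang 89.67 ends [[0.542, 0.147], [0.542, 0.312]]
top [217 255  61  18 298] mid [0.4262 0.2124] c [0.4266 0.2143] len 0.1925 ang 75.89 ends [[0.403, 0.119], [0.45, 0.306]]
scene [234 264  51  30 222] mid [0.5441 0.2277] c [0.5441 0.2294] len 0.1681 ang 90.2 ends [[0.544, 0.144], [0.544, 0.312]]
scene [259 282  67  29 324] mid [0.4302 0.2128] c [0.4311 0.2165] len 0.1843 ang 75.87 ends [[0.408, 0.123], [0.453, 0.302]]
top 0.19 48 xyz [ 0.5241 -0.1905  0.2047] plane [ 0.5246 -0.1911] range 378 385 220 226 zmax 0.2117
top 0.195 46 xyz [ 0.5243 -0.1908  0.2052] plane [ 0.5248 -0.1915] range 378 385 220 226 zmax 0.2117
top 0.015 499 xyz [ 0.5311 -0.1886  0.0201] plane [ 0.5308 -0.1883] range 357 392 205 245 zmax 0.03
((0.5351384282112122, -0.1939391791820526), (0.08877446502447128, 0.1122368797659874), 72.57099151611328)
scene 0.19 54 xyz [ 0.5248 -0.1879  0.2008] plane [ 0.526  -0.1894] range 371 377 161 168 zmax 0.2102
scene 0.195 43 xyz [ 0.5249 -0.1884  0.203 ] plane [ 0.5291 -0.1937] range 371 377 161 167 zmax 0.2102
scene 0.015 390 xyz [ 0.5271 -0.1816  0.0207] plane [ 0.5246 -0.1785] range 348 389 208 230 zmax 0.0298
((0.5327655673027039, -0.185631662607193), (0.08957062661647797, 0.1265590935945511), 69.87332916259766)
```

View pics/mic.png

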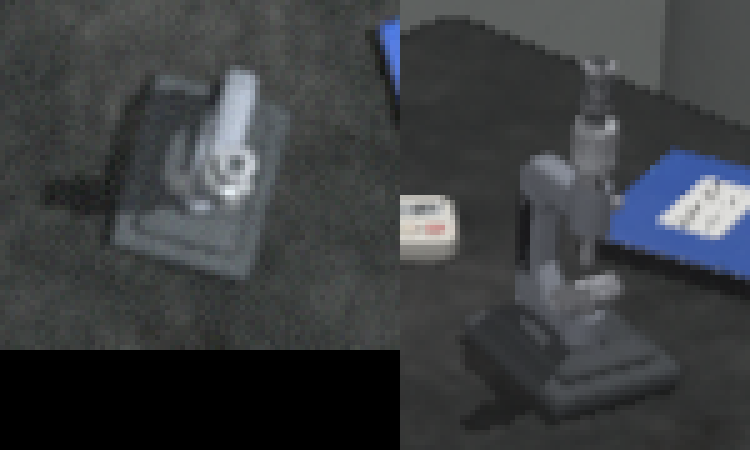

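The crop shows the knob, in the top image, centred at about (381.7,222.1) px, with the foot edges tilted about 13–14°. In the scene image the thimble axis is at about column 374, row 178. I'll fit the axis and yaw from these.

Run:
```python
from h import *
print("top knob@.208",onplane("top",[381.7],[222.1],.208), "@.204",onplane("top",[381.7],[222.1],.204))
for xy in ((.525,-.191),(.527,-.192),(.529,-.193),(.527,-.190),(.527,-.194)):
    print(xy,"scene thimble z.155",proj("scene",[*xy,.155]).round(1),"knob .194",proj("scene",[*xy,.194]).round(1),"knobtop .208",proj("scene",[*xy,.208]).round(1),"top .208",proj("top",[*xy,.208]).round(1))
# yaw from top silhouette edges; averaged over several frames
E1=[];E2=[];E3=[];K=[];KS=[]
for i in range(4):
    p,d=read_camera("top")
    r=[x for x in silhouettes("top","bench_mic") if x["pixels"].sum()>600]
    k=[x for x in silhouettes("top","knob_grip")]
    if k: v,u=np.nonzero(k[0]["pixels"]); K.append((u.mean(),v.mean(),u.min(),u.max(),v.min(),v.max(),len(u)))
    if not r: continue
    m=r[0]["pixels"]
    V=np.arange(216,236); L=[np.nonzero(m[v])[0].min() for v in V]; R=[np.nonzero(m[v])[0].max() for v in V]
    U=np.arange(362,386); B=[np.nonzero(m[:,u])[0].max() for u in U]
    E1.append(np.degrees(np.arctan(np.polyfit(V,L,1)[0])));E2.append(np.degrees(np.arctan(np.polyfit(V,R,1)[0])));E3.append(np.degrees(np.arctan(np.polyfit(U,B,1)[0])))
print(np.round(E1,1),np.round(E2,1),np.round(E3,1)); print(np.round(K,1))
g=cv2.imread("pics/scene0.png").max(2); print(g[158:182,364:384])
g=cv2.imread("pics/top0.png").max(2); print(g[214:234,372:392])
c=get_calibration("top")["R"]; print(np.round(c,3))
```

```text
top knob@.208 [[ 0.52596003 -0.19062503]] @.204 [[ 0.52634354 -0.19116108]]
(0.525, -0.191) scene thimble z.155 [[373.7 178.6]] knob .194 [[374.5 166.5]] knobtop .208 [[374.8 162. ]] top .208 [[381.9 222.4]]
(0.527, -0.192) scene thimble z.155 [[373.4 178.3]] knob .194 [[374.2 166.1]] knobtop .208 [[374.5 161.7]] top .208 [[382.2 221.7]]
(0.529, -0.193) scene thimble z.155 [[373.1 178. ]] knob .194 [[373.9 165.8]] knobtop .208 [[374.2 161.4]] top .208 [[382.5 221. ]]
(0.527, -0.19) scene thimble z.155 [[373.  178.5]] knob .194 [[373.7 166.3]] knobtop .208 [[374.  161.9]] top .208 [[381.5 221.7]]
(0.527, -0.194) scene thimble z.155 [[373.9 178.1]] knob .194 [[374.6 166. ]] knobtop .208 [[374.9 161.5]] top .208 [[382.9 221.7]]
[-14.7 -14.5 -15.4 -14.9] [-16.3 -16.  -10.6 -12. ] [10.3 10.6 14.2 13.6]
[[381.4 223.  378.  385.  220.  227.   51. ]]
[[ 97  97  97  97  97  97  98  98  97  97  97  97  97  97  97  97  97  97
   97  97]
 [ 92  97  97  97  97  97  97  97  97  97  97  97  97  97  97  97  97  97
   97  97]
 [ 68  72  70  92  96  97  97  97  97  96  97  98  97  97  97  97  97  97
 
[... 2869 characters left out ...]
 134  93 103 105  95
   74  70]
 [113  99  89 100 114 134 158 181 207 217 200 207 193 137 103 105 103  81
   77  77]
 [110  96  87  87  94 114 142 195 242 239 201 173 162 113  97 107 102  85
   67  71]
 [105 111 102 103  97  91  94 127 173 188 164 137 111  97  97 104  94  79
   66  68]
 [111 132 147 154 143 101  84 107 134 148 141 114  95  99 106  95  87  68
   67  70]
 [ 92 140 172 177 162 124 101 113 123 128 124 108  91  92 104  93  76  70
   64  65]
 [ 88 108 125 127 120 103 107 106 111 110 105  97  90  91  97  92  69  64
   58  62]
 [108 101 108 105 102 100 106 103 103 107 105 102  90 103 101  89  68  66
   63  67]]
[[-0.028 -1.    -0.004]
 [-0.991  0.029 -0.13 ]
 [ 0.13   0.001 -0.991]]
```

Run:
```python
from h import *
o=np.array([.526,-.1918,0])
# top-image foot outline: subpixel edges by contour of silhouette union -> fit rectangle model to mask via IoU
from scipy.optimize import minimize
for cam in("top","scene"):
    acc=np.zeros((400,640)); n=0
    for i in range(5):
        read_camera(cam); r=[x for x in silhouettes(cam,"bench_mic") if x["pixels"].sum()>600]
        if r: acc+=r[0]["pixels"]; n+=1
    M=acc/max(n,1); np.save(f"m_{cam}.npy",M); print(cam,n,M.sum())
def box(x0,x1,y0,y1,z0,z1): return np.array([[x,y,z] for x in(x0,x1) for y in(y0,y1) for z in(z0,z1)])
def ren(cam,p,S=8):
    x,y,yaw,fx=p; c,s=np.cos(yaw),np.sin(yaw); Rz=np.array([[c,-s,0],[s,c,0],[0,0,1]])
    im=np.zeros((110*S,110*S),np.uint8); u0,v0=(320,160) if cam=="scene" else(320,170); 
    if cam=="scene": v0=145
    an=np.linspace(0,2*np.pi,16)
    cyl=lambda r,a,b:np.array([[r*np.cos(t),r*np.sin(t),z] for t in an for z in(a,b)])
    parts=[box(fx-.058,fx+.058,-.046,.046,0,.012),box(fx-.056,fx+.056,-.044,.044,.012,.023),box(.045,.067,-.01,.01,.02,.13),box(0,.067,-.01,.01,.115,.135),box(-.01,.067,-.01,.01,.023,.045),cyl(.01,.18,.208),cyl(.0065,.17,.18),cyl(.013,.14,.17),cyl(.009,.1,.14)]
    for q in parts:
        uv=proj(cam,q@Rz.T+[x,y,0]); h=cv2.convexHull(((uv-[u0,v0]+.5)*S).astype(np.int32)); cv2.fillConvexPoly(im,h,1)
    return cv2.resize(im.astype(np.float32),(110,110),interpolation=cv2.INTER_AREA),(u0,v0)
def cost(p,cams):
    t=0
    for cam in cams:
        r,(u0,v0)=ren(cam,p); t+=np.abs(r-np.load(f"m_{cam}.npy")[v0:v0+110,u0:u0+110]).sum()
    return t
for cams in(("top",),("scene",),("top","scene")):
    best=min(((cost((.526,-.192,np.radians(a),fx),cams),a,fx) for a in range(-24,-5,2) for fx in(0,.005,.01,.015,.02)))
    r=minimize(cost,[.526,-.192,np.radians(best[1]),best[2]],args=(cams,),method="Nelder-Mead",options=dict(initial_simplex=[[.526,-.192,np.radians(best[1]),best[2]],[.529,-.192,np.radians(best[1]),best[2]],[.526,-.189,np.radians(best[1]),best[2]],[.526,-.192,np.radians(best[1]+3),best[2]],[.526,-.192,np.radians(best[1]),best[2]+.005]],maxiter=120))
    print(cams,best,r.x.round(4),"yaw",np.degrees(r.x[2]).round(2),r.fun)
```

```text
top 5 1099.0
scene 5 1293.0
('top',) (np.float64(65.54375), -18, 0.01) [ 0.5193 -0.1894 -0.3021  0.0175] yaw -17.31 40.7375
('scene',) (np.float64(261.525), -18, 0.02) [ 0.5265 -0.19   -0.3571  0.0191] yaw -20.46 244.953125Traceback (most recent call last):
  File "<stdin>", line 28, in <module>
  File "<stdin>", line 28, in <genexpr>
  File "<stdin>", line 25, in cost
  File "<stdin>", line 20, in ren
  File "h.py", line 13, in proj
    c=get_calibration(cam); f=200/np.tan(np.radians(c["vertical_fov"])/2)
ValueError: time passes only in moves, steps and waits
```

>>> jog_arm(
  xyz=[
    [320, 802, 0],
    [320, 802, 0],
    [320, 802, 0],
    [320, 802, 0],
    [320, 802, 0],
    [320, 802, 0],
    [320, 802, -50],
    [320, 802, -100],
    [320, 802, -130],
    [320, 802, -150],
  ],
  angular=[
    [0, 0, 66],
    [0, 0, 66],
    [0, 0, 66],
    [0, 0, 66],
    [0, 0, 66],
    [0, 0, 66],
    [0, 0, 66],
    [0, 0, 66],
    [0, 0, 66],
    [0, 0, 66],
  ],
  fingers=0.5,
  force=60,
)

```text
time: 4.25
tcp_pos: [0.4524, 0.0724, 0.183]
tool_rot: [-3.14, 0.001, -1.571]
force: [0.4, -0.7, 0.7]
finger_gap: 0.0427
finger_force: 0.0
```

>>> jog_arm(
  xyz=[
    [90, 226, -83],
    [90, 226, -83],
    [90, 226, -83],
    [90, 226, -83],
    [90, 226, -83],
    [90, 226, -83],
    [90, 226, -83],
    [90, 226, -83],
    [90, 226, -83],
    [90, 226, -83],
  ],
  angular=[
    [0, 0, 0],
    [0, 0, 0],
    [0, 0, 0],
    [0, 0, 0],
    [0, 0, 0],
    [0, 0, 0],
    [0, 0, 0],
    [0, 0, 0],
    [0, 0, 0],
    [0, 0, 0],
  ],
)

```text
time: 5.5
tcp_pos: [0.5418, 0.2959, 0.1003]
tool_rot: [-3.141, 0.0, -1.572]
force: [0.9, -0.7, -0.0]
finger_gap: 0.0428
finger_force: 0.0
```

Run:
```python
from h import *
s=state(); print(s["tcp_pos"],s["tool_rot"],s["joint_positions"].round(2),s["finger_gap"])
p,d=read_camera("scene"); cv2.imwrite("pics/s1.png",cv2.resize(p[180:320,200:340],None,fx=4,fy=4))
t=s["tcp_pos"]+[0,0,-.011]; print(proj("scene",t))
```

```text
[0.54176478 0.29586052 0.10028577] [-3.14123332e+00  3.67029852e-04 -1.57222674e+00] [ 0.75  0.46  0.04 -0.   -1.15 -0.75] 0.04278151273304396
[[235.91167225 261.96148752]]
```

View pics/s1.png

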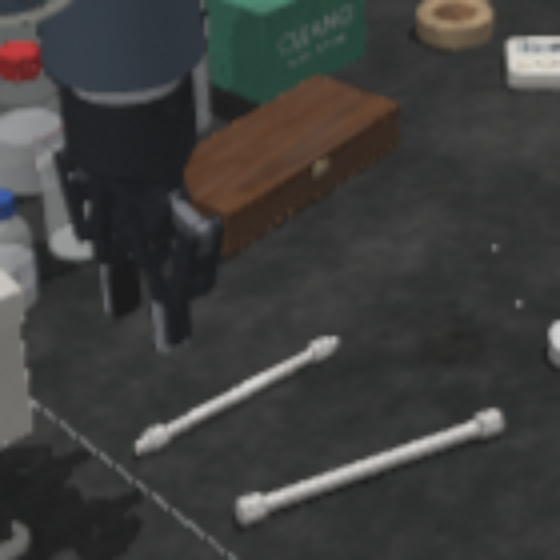

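The fingers stand above the +y end of column_a: tips at crop (145,325), fitting at (150,437). Descending onto the fitting.

>>> jog_arm(
  xyz=[
    [1, 3, -30],
    [1, 3, -55],
    [1, 3, -70],
    [1, 3, -78],
    [1, 3, -84],
    [1, 3, -86],
    [1, 3, -86],
    [1, 3, -86],
    [1, 3, -86],
    [1, 3, -86],
  ],
  angular=[
    [0, 0, 0],
    [0, 0, 0],
    [0, 0, 0],
    [0, 0, 0],
    [0, 0, 0],
    [0, 0, 0],
    [0, 0, 0],
    [0, 0, 0],
    [0, 0, 0],
    [0, 0, 0],
  ],
)

```text
time: 6.8
tcp_pos: [0.5428, 0.2992, 0.0141]
tool_rot: [-3.141, 0.0, -1.572]
force: [-0.4, 0.8, -0.3]
finger_gap: 0.0427
finger_force: 0.0
```

>>> jog_arm(
  xyz=[
    [0, 0, 0],
    [0, 0, 0],
    [0, 0, 0],
    [0, 0, 0],
    [0, 0, 0],
    [0, 0, 0],
    [0, 0, 0],
    [0, 0, 0],
    [0, 0, 0],
    [0, 0, 0],
  ],
  angular=[
    [0, 0, 0],
    [0, 0, 0],
    [0, 0, 0],
    [0, 0, 0],
    [0, 0, 0],
    [0, 0, 0],
    [0, 0, 0],
    [0, 0, 0],
    [0, 0, 0],
    [0, 0, 0],
  ],
  fingers=0,
  force=60,
)

```text
time: 8.05
tcp_pos: [0.5429, 0.2992, 0.0141]
tool_rot: [-3.141, 0.0, -1.572]
force: [-0.2, -0.3, 5.9]
finger_gap: 0.0095
finger_force: 58.9
```

Run:
```python
from h import *
p,d=read_camera("scene"); cv2.imwrite("pics/s2.png",cv2.resize(p[225:310,215:305],None,fx=6,fy=6,interpolation=cv2.INTER_CUBIC))
s=state(); print(s["finger_gap"],s["force"],s["moment"])
```

```text
0.009757450674255977 [-0.4374731  -0.5729393   5.16654133] [-0.09761507  0.18657607  0.01686444]
```

View pics/s2.png

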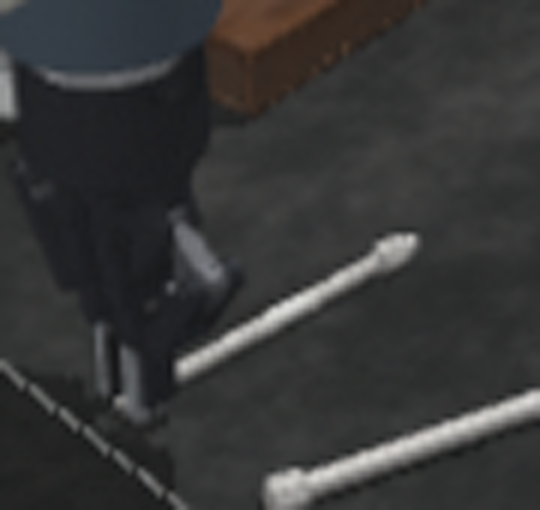

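The gap of 9.5 mm is less than the 14 mm fitting, and there is a 5 N push upward. That suggests the pads are pinching the upper slanted faces of the hexagon, so I'll reopen, lower 2.5 mm and grip again.

>>> jog_arm(
  xyz=[
    [0, 0, 0],
    [0, 0, 0],
    [0, 0, 0],
    [0, 0, 0],
    [0, 0, 0],
    [0, 0, -1],
    [0, 0, -2.5],
    [0, 0, -2.5],
    [0, 0, -2.5],
    [0, 0, -2.5],
  ],
  angular=[
    [0, 0, 0],
    [0, 0, 0],
    [0, 0, 0],
    [0, 0, 0],
    [0, 0, 0],
    [0, 0, 0],
    [0, 0, 0],
    [0, 0, 0],
    [0, 0, 0],
    [0, 0, 0],
  ],
  fingers=0.4,
)

```text
time: 9.35
tcp_pos: [0.5428, 0.2992, 0.0115]
tool_rot: [-3.142, 0.0, -1.572]
force: [0.7, 0.7, 0.2]
finger_gap: 0.0343
finger_force: 0.0
```

Run:
```python
from h import *
s=state(); print(s["finger_gap"],s["force"],s["moment"],s["tcp_pos"])
for cam in("scene","top"):
    p,d=read_camera(cam)
    for r in silhouettes(cam,"column_a"):
        v,u=np.nonzero(r["pixels"]); P=onplane(cam,u,v,0.006)
        if P[:,0].mean()<.5: continue
        c=P.mean(0); W,V=np.linalg.eigh(np.cov(P.T)); a=V[:,1]*np.sign(V[1,1]); t=(P-c)@a
        print(cam,len(u),"ends",(c+a*t.min()).round(4),(c+a*t.max()).round(4),"ang",np.degrees(np.arctan2(a[1],a[0])).round(1))
```

```text
0.0342580523829415 [0.72159901 0.67305132 0.23364774] [-0.00787869  0.04229386 -0.02735157] [0.54276914 0.29917687 0.01146813]
scene 94 ends [ 0.586  -0.2945] [ 0.5797 -0.2302] ang 95.6
scene 180 ends [ 0.8187 -0.5539] [ 0.6171 -0.3032] ang 128.8
top 36 ends [0.5408 0.1564] [0.5378 0.2868] ang 91.3
```

>>> jog_arm(
  xyz=[
    [0, 0, 0],
    [0, 0, 0],
    [0, 0, 0],
    [0, 0, 0],
    [0, 0, 0],
    [0, 0, 0],
    [0, 0, 0],
    [0, 0, 0],
    [0, 0, 0],
    [0, 0, 0],
  ],
  angular=[
    [0, 0, 0],
    [0, 0, 0],
    [0, 0, 0],
    [0, 0, 0],
    [0, 0, 0],
    [0, 0, 0],
    [0, 0, 0],
    [0, 0, 0],
    [0, 0, 0],
    [0, 0, 0],
  ],
  fingers=0,
  force=50,
)

```text
time: 10.8
tcp_pos: [0.5429, 0.2992, 0.0116]
tool_rot: [-3.141, 0.0, -1.572]
force: [1.0, -0.8, 3.2]
finger_gap: 0.0102
finger_force: 49.8
```

>>> jog_arm(
  xyz=[
    [0, 0, 3],
    [0, 0, 10],
    [0, 0, 25],
    [0, 0, 50],
    [0, 0, 80],
    [0, 0, 110],
    [0, 0, 110],
    [0, 0, 110],
    [0, 0, 110],
    [0, 0, 110],
  ],
  angular=[
    [0, 0, 0],
    [0, 0, 0],
    [0, 0, 0],
    [0, 0, 0],
    [0, 0, 0],
    [0, 0, 0],
    [0, 0, 0],
    [0, 0, 0],
    [0, 0, 0],
    [0, 0, 0],
  ],
)

```text
time: 12.05
tcp_pos: [0.5424, 0.2989, 0.1206]
tool_rot: [3.14, -0.001, -1.572]
force: [0.1, -0.4, -0.8]
finger_gap: 0.0101
finger_force: 48.8
```

Run:
```python
from h import *
s=state(); print(s["finger_gap"],s["force"],s["moment"],s["tcp_pos"])
p,d=read_camera("scene"); cv2.imwrite("pics/s3.png",cv2.resize(p[170:310,190:330],None,fx=4,fy=4))
for y in(.31,.23,.148): print(proj("scene",[.5425,y,s["tcp_pos"][2]-.0056]))
```

```text
0.010144730437755984 [ 0.12806926 -0.39736815 -0.83107882] [ 0.02064832  0.03356964 -0.03381789] [0.54238867 0.29885849 0.12058339]
[[230.04224651 255.33492464]]
[[256.83554484 242.45422583]]
[[282.14547571 230.28664599]]
```

View pics/s3.png

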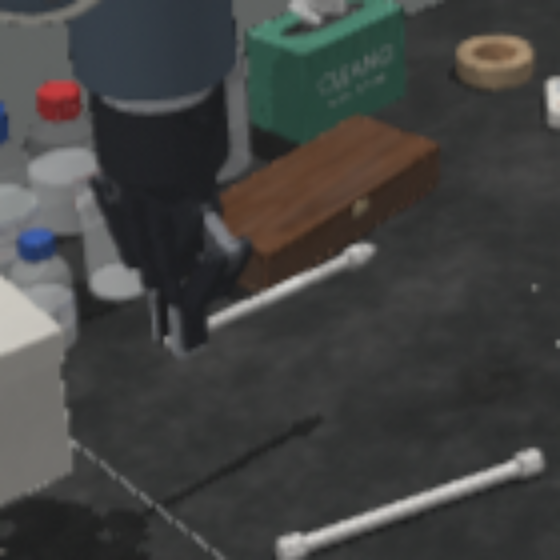

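Held level, with the far end at crop (370,247). Carrying it to the open side of the micrometer.

>>> jog_arm(
  xyz=[
    [-20, -20, 0],
    [-50, -60, 0],
    [-80, -105, 0],
    [-82, -150, 0],
    [-82, -200, 0],
    [-82, -250, -10],
    [-82, -300, -20],
    [-82, -345, -30],
    [-82, -380, -40],
    [-82, -397, -46],
  ],
  angular=[
    [0, 0, -2],
    [0, 0, -5],
    [0, 0, -8],
    [0, 0, -11],
    [0, 0, -14],
    [0, 0, -17],
    [0, 0, -17],
    [0, 0, -17],
    [0, 0, -17],
    [0, 0, -17],
  ],
)

```text
time: 13.35
tcp_pos: [0.4601, -0.0996, 0.0748]
tool_rot: [3.141, -0.0, -1.87]
force: [-0.1, 0.5, -0.5]
finger_gap: 0.0104
finger_force: 48.9
```

Run:
```python
from h import *
s=state(); print(s["finger_gap"],s["tcp_pos"],s["tool_rot"],s["joint_positions"].round(2))
p,d=read_camera("scene"); p2,_=read_camera("top")
A=cv2.resize(p[120:240,310:430],None,fx=4,fy=4,interpolation=2); B=cv2.resize(p2[180:280,310:430],None,fx=2.6,fy=2.6,interpolation=2); B=cv2.copyMakeBorder(B,0,480-B.shape[0],0,0,0)
cv2.imwrite("pics/s4.png",np.hstack([A,B]))
yd=np.array([.292,.956,0]); t=s["tcp_pos"]-[0,0,.0056]
for k in(.011,-.0704,-.151): print("scene",proj("scene",t+k*yd).round(1),"top",proj("top",t+k*yd).round(1))
```

```text
0.01035179279492566 [ 0.46013636 -0.09955964  0.07478308] [ 3.14065200e+00 -4.68390913e-04 -1.87043999e+00] [ 0.12  0.23 -0.38  0.   -0.96 -0.42]
scene [[365.3 224. ]] top [[343.  248.3]]
scene [[389.3 217.4]] top [[369.1 255.5]]
scene [[412.  211.2]] top [[395.2 262.7]]
```

View pics/s4.png

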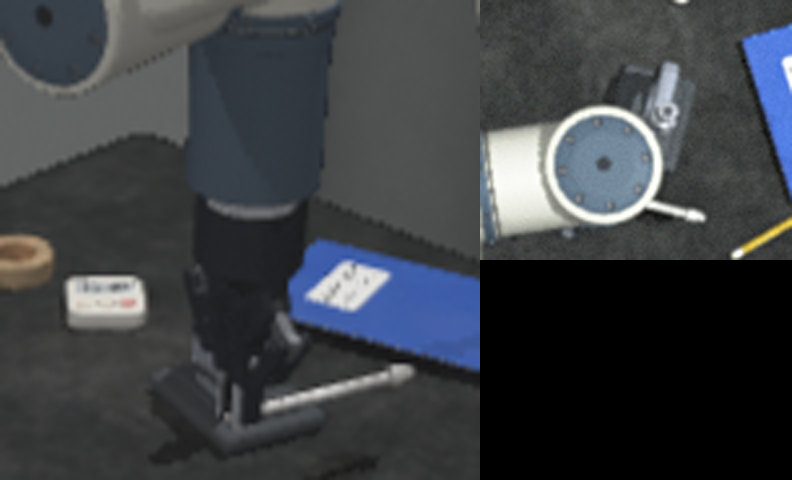

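The column end is at (395.8,263.1) in the top view, which matches the prediction. In the scene view it sits about 1.8 px low, so I'll check its height and droop.

Run:
```python
from h import *
s=state(); p,d=read_camera("scene"); g=p.max(2).astype(float)
yd=np.array([np.sin(1.2994-np.pi/2+0) ,0,0]); 
yaw=s["tool_rot"][2]+np.pi/2; yd=np.array([-np.sin(yaw),np.cos(yaw),0]); t=s["tcp_pos"]
ks=np.linspace(-.05,-.13,17)
for dz in(-.0056,-.0086):
    q=proj("scene",t+[0,0,dz]+ks[:,None]*yd); r=[]
    for u,v in q:
        c=int(round(u)); vv=np.arange(int(v)-6,int(v)+8); w=np.clip(g[vv,c]-95,0,None); r.append((w@vv)/max(w.sum(),1)-(v+(c-u)*(-.27)))
    print(dz,np.round(r,2))
q=proj("scene",t+[0,0,-.0056]+ks[:,None]*yd); print([ [int(x) for x in g[int(v)-3:int(v)+6,int(round(u))]] for u,v in q[::4]])
# same check while on the table, in the first picture
g0=cv2.imread("pics/scene0.png").max(2).astype(float); r=[]
for y in np.linspace(.18,.28,11):
    u,v=proj("scene",[.5428,y,.006])[0]; c=int(round(u)); vv=np.arange(int(v)-6,int(v)+8); w=np.clip(g0[vv,c]-95,0,None); r.append((w@vv)/max(w.sum(),1)-v+ (c-u)*.48)
print("table",np.round(r,2))
```

```text
-0.0056 [0.25 0.15 0.27 0.38 0.24 0.51 0.33 0.49 0.58 0.64 0.49 0.61 0.5  0.56
 0.63 0.57 0.65]
-0.0086 [-0.64 -0.74 -0.61 -0.5  -0.64 -0.37 -0.55 -0.53 -0.29 -0.23 -0.38 -0.26
 -0.37 -0.31 -0.24 -0.3  -0.21]
[[63, 73, 104, 192, 182, 112, 64, 73, 84], [56, 56, 57, 187, 209, 159, 92, 64, 78], [56, 55, 100, 181, 176, 115, 69, 58, 57], [54, 54, 55, 155, 171, 135, 87, 61, 60], [28, 44, 52, 79, 169, 167, 115, 70, 53]]
table [-0.36 -0.5  -0.45 -0.56 -0.47 -0.32 -0.55 -0.5  -0.67 -0.27 -0.55]
```

>>> jog_arm(
  xyz=[
    [0, 0, 2],
    [10, -3, 2],
    [22, -6.5, 2],
    [35, -10, 2],
    [48, -14, 2],
    [60, -17.5, 2],
    [70, -20.5, 2],
    [78, -23, 2],
    [86.5, -25, 2],
    [86.5, -25, 2],
  ],
  angular=[
    [0, 0, 0],
    [0, 0, 0],
    [0, 0, 0],
    [0, 0, 0],
    [0, 0, 0],
    [0, 0, 0],
    [0, 0, 0],
    [0, 0, 0],
    [0, 0, 0],
    [0, 0, 0],
  ],
)

```text
time: 14.75
tcp_pos: [0.5477, -0.123, 0.0773]
tool_rot: [-3.142, 0.0, -1.869]
force: [1.0, 0.4, -1.1]
finger_gap: 0.0101
finger_force: 48.9
```

Run:
```python
from h import *
s=state(); print(s["finger_gap"],s["tcp_pos"],s["tool_rot"],s["force"],s["moment"])
p,d=read_camera("scene"); cv2.imwrite("pics/s5.png",cv2.resize(p[150:240,330:420],None,fx=6,fy=6,interpolation=2))
yaw=s["tool_rot"][2]+np.pi/2; yd=np.array([-np.sin(yaw),np.cos(yaw),0]); t=s["tcp_pos"]-[0,0,.008]
for k in(.011,-.0704,-.151): print("scene",((proj("scene",t+k*yd)-[330,150])*6).round(0))
```

```text
0.010098941346218245 [ 0.54765745 -0.12296676  0.07730043] [-3.14156349e+00  1.79286987e-05 -1.86880100e+00] [ 0.97444812  0.36560575 -1.14707054] [ 0.11156473 -0.03411931 -0.03796785]
scene [[108. 360.]]
scene [[249. 324.]]
scene [[381. 290.]]
```

View pics/s5.png

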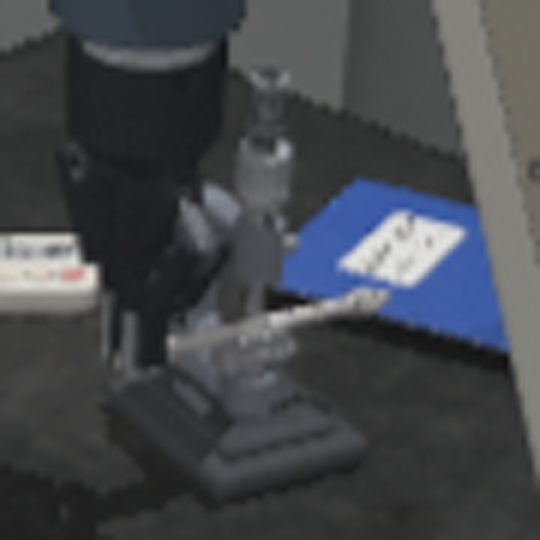

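The column lies between spindle and anvil with no contact force. Lowering in small steps.

>>> jog_arm(
  xyz=[
    [-0.5, 0, -0.5],
    [-0.5, 0, -1],
    [-0.5, 0, -1.5],
    [-0.5, 0, -2],
    [-0.5, 0, -2.5],
    [-0.5, 0, -3],
    [-0.5, 0, -3],
    [-0.5, 0, -3.5],
    [-0.5, 0, -3.5],
    [-0.5, 0, -3.5],
  ],
  angular=[
    [0, 0, 0],
    [0, 0, 0],
    [0, 0, 0],
    [0, 0, 0],
    [0, 0, 0],
    [0, 0, 0],
    [0, 0, 0],
    [0, 0, 0],
    [0, 0, 0],
    [0, 0, 0],
  ],
)

```text
time: 16.05
tcp_pos: [0.5467, -0.1229, 0.0739]
tool_rot: [3.142, 0.0, -1.869]
force: [0.6, -0.2, -1.6]
finger_gap: 0.01
finger_force: 48.9
```

```bash
python3 -c "
from h import *
s=state(); print(s['force'],s['moment'],s['tcp_pos'],s['finger_gap'])"
```

```text
[ 0.56124261 -0.22077772 -1.62148398] [ 0.07375058 -0.05129451 -0.03978046] [ 0.54673163 -0.1228818   0.07390621] 0.010016982029724167
```

>>> jog_arm(
  xyz=[
    [0, 0, -0.3],
    [0, 0, -0.6],
    [0, 0, -0.9],
    [0, 0, -1.2],
    [0, 0, -1.5],
    [0, 0, -1.5],
    [0, 0, -1.5],
    [0, 0, -1.5],
    [0, 0, -1.5],
    [0, 0, -1.5],
  ],
  angular=[
    [0, 0, 0],
    [0, 0, 0],
    [0, 0, 0],
    [0, 0, 0],
    [0, 0, 0],
    [0, 0, 0],
    [0, 0, 0],
    [0, 0, 0],
    [0, 0, 0],
    [0, 0, 0],
  ],
)

```text
time: 17.3
tcp_pos: [0.5468, -0.1229, 0.0724]
tool_rot: [-3.142, 0.0, -1.869]
force: [0.9, -0.6, -0.3]
finger_gap: 0.0101
finger_force: 48.9
```

```bash
python3 -c "
from h import *
s=state(); print(s['force'],s['moment'],s['tcp_pos'],s['finger_gap'])"
```

```text
[ 0.85849759 -0.64954525 -0.34557014] [ 0.08070273 -0.04987511  0.04855199] [ 0.54675448 -0.12287813  0.07241948] 0.010074400353533568
```

>>> jog_arm(
  xyz=[
    [0, 0, -0.3],
    [0, 0, -0.6],
    [0, 0, -0.9],
    [0, 0, -1.2],
    [0, 0, -1.2],
    [0, 0, -1.2],
    [0, 0, -1.2],
    [0, 0, -1.2],
    [0, 0, -1.2],
    [0, 0, -1.2],
  ],
  angular=[
    [0, 0, 0],
    [0, 0, 0],
    [0, 0, 0],
    [0, 0, 0],
    [0, 0, 0],
    [0, 0, 0],
    [0, 0, 0],
    [0, 0, 0],
    [0, 0, 0],
    [0, 0, 0],
  ],
)

```text
time: 18.55
tcp_pos: [0.5468, -0.1229, 0.0712]
tool_rot: [-3.141, 0.0, -1.869]
force: [0.2, -0.1, -0.1]
finger_gap: 0.0105
finger_force: 49.0
```

```bash
python3 -c "
from h import *
s=state(); print(s['force'],s['moment'],s['tcp_pos'],s['finger_gap'])"
```

```text
[ 0.21273363 -0.11007714 -0.12615821] [ 0.15566768 -0.03937862 -0.0121789 ] [ 0.54680101 -0.12285693  0.07122778] 0.010488734300081032
```

>>> jog_arm(
  xyz=[
    [0, 0, -0.2],
    [0, 0, -0.4],
    [0, 0, -0.6],
    [0, 0, -0.8],
    [0, 0, -1.0],
    [0, 0, -1.0],
    [0, 0, -1.0],
    [0, 0, -1.0],
    [0, 0, -1.0],
    [0, 0, -1.0],
  ],
  angular=[
    [0, 0, 0],
    [0, 0, 0],
    [0, 0, 0],
    [0, 0, 0],
    [0, 0, 0],
    [0, 0, 0],
    [0, 0, 0],
    [0, 0, 0],
    [0, 0, 0],
    [0, 0, 0],
  ],
)

```text
time: 19.8
tcp_pos: [0.5468, -0.1229, 0.0703]
tool_rot: [-3.141, 0.0, -1.868]
force: [0.0, 1.3, 1.2]
finger_gap: 0.0104
finger_force: 49.1
```

Run:
```python
from h import *
s=state(); print(s['force'],s['moment'],s['tcp_pos'],s['finger_gap'])
p,d=read_camera("scene"); cv2.imwrite("pics/s6.png",cv2.resize(p[150:240,330:420],None,fx=6,fy=6,interpolation=2))
```

```text
[0.03735824 1.31269506 1.17781448] [ 0.3138491  -0.00112043  0.01397254] [ 0.54680436 -0.12285474  0.07025516] 0.010388690017835439
```

View pics/s6.png

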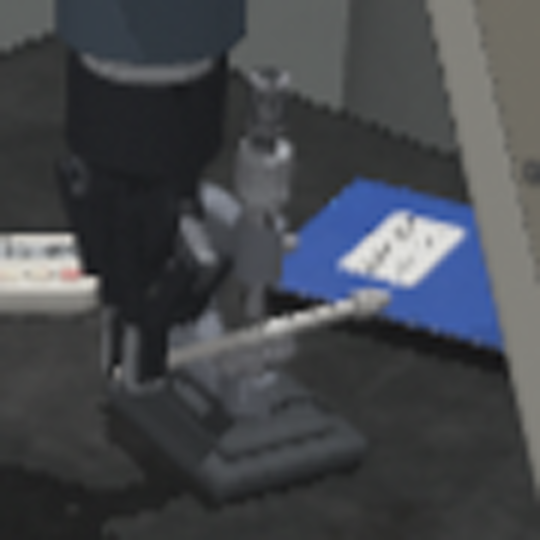

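Light contact is felt and the hand end has dipped slightly (image (170,358), was (170,342)), so the tube is bearing on the anvil. Raising 1 mm to level, then letting go.

>>> jog_arm(
  xyz=[
    [0, 0, 0.5],
    [0, 0, 1.0],
    [0, 0, 1.0],
    [0, 0, 1.0],
    [0, 0, 1.0],
    [0, 0, 1.0],
    [0, 0, 1.0],
    [0, 0, 1.0],
    [0, 0, 1.0],
    [0, 0, 1.0],
  ],
  angular=[
    [0, 0, 0],
    [0, 0, 0],
    [0, 0, 0],
    [0, 0, 0],
    [0, 0, 0],
    [0, 0, 0],
    [0, 0, 0],
    [0, 0, 0],
    [0, 0, 0],
    [0, 0, 0],
  ],
)

```text
time: 21.1
tcp_pos: [0.5467, -0.1229, 0.0712]
tool_rot: [3.142, 0.0, -1.869]
force: [-0.4, 1.1, 0.6]
finger_gap: 0.0101
finger_force: 49.0
```

>>> jog_arm(
  xyz=[
    [0, 0, 0],
    [0, 0, 0],
    [0, 0, 0],
    [0, 0, 0],
    [0, 0, 0],
    [0, 0, 0],
    [0, 0, 0],
    [0, 0, 0],
    [0, 0, 0],
    [0, 0, 0],
  ],
  angular=[
    [0, 0, 0],
    [0, 0, 0],
    [0, 0, 0],
    [0, 0, 0],
    [0, 0, 0],
    [0, 0, 0],
    [0, 0, 0],
    [0, 0, 0],
    [0, 0, 0],
    [0, 0, 0],
  ],
  fingers=0.4,
)

```text
time: 22.35
tcp_pos: [0.5467, -0.1229, 0.0712]
tool_rot: [-3.142, 0.0, -1.869]
force: [0.3, 0.3, 0.3]
finger_gap: 0.034
finger_force: 0.0
```

Run:
```python
from h import *
s=state(); print(s['force'],s['moment'],s['tcp_pos'],s['finger_gap'],s['joint_positions'].round(2))
p,d=read_camera("scene"); cv2.imwrite("pics/s7.png",cv2.resize(p[150:240,330:420],None,fx=6,fy=6,interpolation=2))
```

```text
[0.28226264 0.34384069 0.31735207] [0.00262653 0.01923589 0.02493691] [ 0.54674324 -0.12285048  0.07122742] 0.03398729591256036 [ 0.06  0.39 -0.16 -0.   -1.02 -0.36]
```

View pics/s7.png

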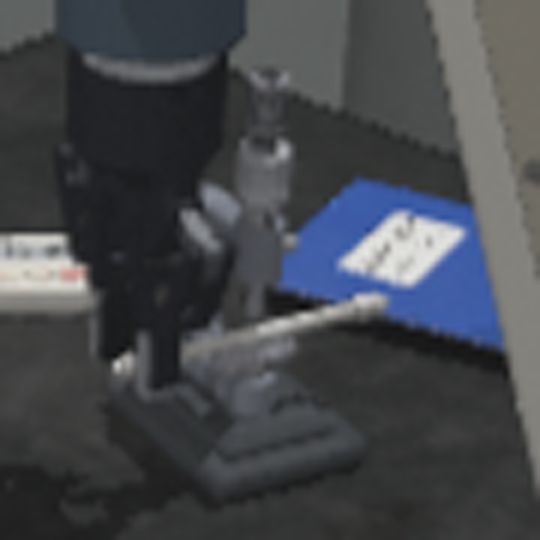

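The column rests level in the V, with the end fitting free between the open fingers at (120,367) and its tip at (375,304). Lifting away, then on to the knob.

>>> jog_arm(
  xyz=[
    [0, 0, 10],
    [0, 0, 30],
    [0, 0, 70],
    [0, 0, 120],
    [0, 0, 170],
    [0, 0, 190],
    [0, 0, 190],
    [0, 0, 190],
    [0, 0, 190],
    [0, 0, 190],
  ],
  angular=[
    [0, 0, 0],
    [0, 0, 0],
    [0, 0, 0],
    [0, 0, 0],
    [0, 0, 10],
    [0, 0, 20],
    [0, 0, 30],
    [0, 0, 40],
    [0, 0, 50],
    [0, 0, 60],
  ],
)

```text
time: 23.65
tcp_pos: [0.5466, -0.1229, 0.2621]
tool_rot: [-3.141, -0.001, -0.816]
force: [0.2, -1.5, -0.2]
finger_gap: 0.0344
finger_force: 0.0
```

Run:
```python
from h import *
s=state(); print(s['tcp_pos'],s['tool_rot'],s['joint_positions'].round(2))
for cam in("scene",):
    p,d=read_camera(cam); g=p.max(2).astype(float); o=np.array([.5255,-.192,.0646])
    for yawd in(-15,-17,-19):
        a=np.radians(yawd); yd=np.array([-np.sin(a),np.cos(a),0]); r=[]
        for k in(-.07,-.055,-.045,-.03,.03,.045,.055,.07):
            u,v=proj(cam,o+k*yd)[0]; c=int(round(u)); vv=np.arange(int(v)-5,int(v)+7); w=np.clip(g[vv,c]-105,0,None); r.append((w@vv)/max(w.sum(),1)-(v-.27*(c-u)))
        print(cam,yawd,np.round(r,2))
for cam in("scene","top"):
    read_camera(cam)
    for r in silhouettes(cam,"column_a"):
        v,u=np.nonzero(r["pixels"]); P=onplane(cam,u,v,.0646); 
        if P[:,1].mean()>0: continue
        c=P.mean(0); W,V=np.linalg.eigh(np.cov(P.T)); a=V[:,1]*np.sign(V[1,1]); t=(P-c)@a
        print(cam,r["confidence"],len(u),"ends",(c+a*t.min()).round(4),(c+a*t.max()).round(4),"ang",np.degrees(np.arctan2(a[1],a[0])).round(1))
    for r in silhouettes(cam,"knob_grip"):
        v,u=np.nonzero(r["pixels"]); print("knob",cam,r["confidence"],len(u),u.mean(),v.mean(),u.min(),u.max(),v.min(),v.max())
```

```text
[ 0.54664574 -0.12292397  0.26207855] [-3.14106816e+00 -6.60289103e-04 -8.15592457e-01] [ 0.06  0.27  0.18  0.   -1.48  0.7 ]
scene -15 [-2.22 -2.55 -3.1  -1.56 -2.16 -0.74 -1.11 -1.7 ]
scene -17 [-2.68 -2.91 -2.65 -1.76 -1.96 -0.51 -0.81 -1.14]
scene -19 [-3.26 -3.11 -2.95 -1.98 -1.99 -0.21 -0.43 -0.66]
scene 0.7 102 ends [ 0.5039 -0.2731] [ 0.551 -0.119] ang 73.0
knob scene 0.63 67 374.05970149253733 166.38805970149255 371 377 161 171
top 0.48 25 ends [ 0.5028 -0.2609] [ 0.5149 -0.2217] ang 72.8
```

>>> jog_arm(
  xyz=[
    [-21, -68, 0],
    [-21, -68, 0],
    [-21, -68, 0],
    [-21, -68, 0],
    [-21, -68, 0],
    [-21, -68, 0],
    [-21, -68, 0],
    [-21, -68, 0],
    [-21, -68, 0],
    [-21, -68, 0],
  ],
  angular=[
    [0, 0, 10],
    [0, 0, 20],
    [0, 0, 30],
    [0, 0, 40],
    [0, 0, 50],
    [0, 0, 60],
    [0, 0, 70],
    [0, 0, 80],
    [0, 0, 90],
    [0, 0, 100],
  ],
  fingers=0.5,
)

```text
time: 25.25
tcp_pos: [0.5257, -0.1909, 0.2613]
tool_rot: [-3.142, 0.0, 0.928]
force: [0.2, -0.9, -0.5]
finger_gap: 0.0431
finger_force: 0.0
```

Run:
```python
from h import *
s=state(); print(s['tcp_pos'],s['tool_rot'],s['joint_positions'].round(3),s['finger_gap'])
p,d=read_camera("scene")
for r in silhouettes("scene","knob_grip"):
    v,u=np.nonzero(r["pixels"]); P,_,_=cloud("scene",d,r["pixels"]); print("knob",r["confidence"],len(u),u.mean(),v.mean(),u.min(),u.max(),v.min(),v.max(),np.percentile(P[:,2],[5,95]))
g=p.max(2); print(g[150:176,362:388])
print(proj("scene",s["tcp_pos"]-[0,0,.011]))
```

```text
[ 0.52571948 -0.19087398  0.26125479] [-3.14157644e+00  6.57131740e-05  9.28100859e-01] [-0.069  0.269  0.175  0.    -1.476  2.567] 0.0431370401289615
[[100 100 100 100 100 100  98  99 100  99  99 100  89 105  81  61  58  58
   58  61  76  96  99 100  99 100]
 [100 100 100 100 100 100  99  98  99 100  99 100 100  87  94  96  92  91
   91  69  87  97  98  99  99  99]
 [100 100 100 100  99  99  99  99  99  99 100 101 101  90 100 102 100  99
  100  88  96  97  99  99  99  99]
 [100 100 100 100  99  99  99  99 100 100 100 100 100 100 100  99 100  99
   99  99  99  98  98  98  98  95]
 [ 99 100  99  99  99  99  99 100 100 100 101 101 100 100  99  99  99  99
   99  99  99  99  98  98  99  92]
 [100  99  98  98  99 100  99 100 100 100 100 100 100  99  99  99  99  99
   98  99  99  99  98  98  98  92]
 [ 99  99  99  99 100 100 100 100 101 100 100 100 100 100 100  99 100  99
  100  99  99  99  98  99  99  93]
 [ 99 100 100 100  99 100 101 100 100 101 100  99 100 100  99  99 100  99
  100  99 100  99  98  99  98  88]
 [ 95 100 100  99 100 100 100 100 100 101 100 100  99 100  99 100 100 101
  1
[... 1215 characters left out ...]
53  53  49  44]
 [ 53  53  53  54  55  56  54  53  56  73  69  80  77  68  61  56  53  52
   51  52  53  54  54  54  52  52]
 [ 52  52  51  52  52  54  53  51  53  73  86  88  82  70  77  64  54  52
   52  52  52  54  54  54  53  52]
 [ 51  51  50  51  51  51  51  51  51  75  76  74  79  70  69  58  53  52
   52  51  51  52  53  53  53  50]
 [ 51  51  52  51  51  51  51  51 101  93  63  57  59  57 111 105  65  52
   53  52  52  52  52  53  52  52]
 [ 53  52  52  52  52  52  51  59 115 105  86  78  70  69 142 164 102  58
   54  54  54  54  53  53  54  53]
 [ 54  52  53  53  55  54  54  78 119 120 109 103  99  99 172 183 110  59
   52  53  53  53  53  54  53  53]]
[[375.43201685 148.3317117 ]]
```

>>> jog_arm(
  xyz=[
    [0, 0, -20],
    [0, 0, -32],
    [0, 0, -40],
    [0, 0, -46],
    [0, 0, -52],
    [0, 0, -58],
    [0, 0, -63],
    [0, 0, -68],
    [0, 0, -68],
    [0, 0, -68],
  ],
  angular=[
    [0, 0, 0],
    [0, 0, 0],
    [0, 0, 0],
    [0, 0, 0],
    [0, 0, 0],
    [0, 0, 0],
    [0, 0, 0],
    [0, 0, 0],
    [0, 0, 0],
    [0, 0, 0],
  ],
)

```text
time: 26.6
tcp_pos: [0.5258, -0.1909, 0.1934]
tool_rot: [3.141, -0.0, 0.924]
force: [0.1, -0.2, 0.5]
finger_gap: 0.0429
finger_force: 0.0
```

>>> jog_arm(
  xyz=[
    [0, 0, 0],
    [0, 0, 0],
    [0, 0, 0],
    [0, 0, 0],
    [0, 0, 0],
    [0, 0, 0],
    [0, 0, 0],
    [0, 0, 0],
    [0, 0, 0],
    [0, 0, 0],
  ],
  angular=[
    [0, 0, 0],
    [0, 0, 0],
    [0, 0, 0],
    [0, 0, 0],
    [0, 0, 0],
    [0, 0, 0],
    [0, 0, 0],
    [0, 0, 0],
    [0, 0, 0],
    [0, 0, 0],
  ],
  fingers=0,
  force=30,
)

```text
time: 27.85
tcp_pos: [0.5274, -0.1919, 0.1941]
tool_rot: [3.137, -0.001, 0.924]
force: [4.9, -3.5, -1.3]
finger_gap: 0.0192
finger_force: 30.5
```

```bash
cat > st.py <<'E'
from h import *
s=state(); y=s['tool_rot'][2]
c,n=np.cos(y),np.sin(y); F=s['force']
print("t",s['time'],"F",F.round(2),"along tool y",round(float(F[0]*n-F[1]*c),2),"Mz",round(float(s['moment'][2]),3),s['moment'].round(3),"pos",s['tcp_pos'].round(4),"yaw",round(y,3),"j6",round(s['joint_positions'][5],3),"gap",round(s['finger_gap'],4),s['finger_force'])
E
python3 st.py
```

```text
t 27.85 F [ 4.89 -3.47 -1.35] along tool y 5.99 Mz -0.03 [-1.346 -1.453 -0.03 ] pos [ 0.5274 -0.1919  0.1941] yaw 0.924 j6 2.563 gap 0.0192 30.484284460544586
```

Grip is good. The knob pulled the hand about 1.6, -1.0 mm, so I'll take that up while starting to turn clockwise.

>>> jog_arm(
  xyz=[
    [1.6, -1.0, 0],
    [1.6, -1.0, -0.2],
    [1.6, -1.0, -0.5],
    [1.6, -1.0, -0.9],
    [1.6, -1.0, -1.2],
    [1.6, -1.0, -1.6],
    [1.6, -1.0, -2.0],
    [1.6, -1.0, -2.4],
    [1.6, -1.0, -2.7],
    [1.6, -1.0, -3.0],
  ],
  angular=[
    [0, 0, 0],
    [0, 0, -5],
    [0, 0, -11],
    [0, 0, -18],
    [0, 0, -25],
    [0, 0, -32],
    [0, 0, -39],
    [0, 0, -46],
    [0, 0, -53],
    [0, 0, -60],
  ],
)

```text
time: 29.1
tcp_pos: [0.5276, -0.1912, 0.1909]
tool_rot: [-3.14, -0.001, -0.127]
force: [-0.4, 1.9, 3.9]
finger_gap: 0.0186
finger_force: 30.9
```

```bash
python3 st.py
```

```text
t 29.1 F [-0.37  1.94  3.86] along tool y -1.88 Mz 0.026 [ 0.982 -0.007  0.026] pos [ 0.5276 -0.1912  0.1909] yaw -0.127 j6 1.514 gap 0.0186 30.88571459054947
```

```bash
python3 - <<'E'
from h import *
p,d=read_camera("scene"); g=p.max(2); g0=cv2.imread("pics/scene0.png").max(2)
print(g0[168:216,370:378]); print(g[168:216,370:378])
E
python3 st.py
```

```text
[[ 52  62  64  89  87  71  70  53]
 [ 51  67  67  82  89  76  66  51]
 [ 55  72  68  78  76  67  59  56]
 [ 52  71  83  86  81  69  75  62]
 [ 50  73  73  72  76  69  67  56]
 [ 98  91  61  55  58  55 108 102]
 [112 102  83  75  67  68 138 160]
 [116 117 106 100  97  96 167 178]
 [110 122 121 122 136 137 145 138]
 [ 99 110 118 119 128 128 105  95]
 [ 99 102 105 111 105 104  97  91]
 [101 106 112 114 104 103  95  92]
 [109 109 116 115 108 103  94  94]
 [117 116 120 118 113 109  99 100]
 [118 125 125 122 116 112 103 103]
 [ 98 121 124 123 116 102  93  85]
 [104 110 110 108 103 101  82  64]
 [103  93  93  95  79  91  83  60]
 [ 92  95  99  95  62  79 115  84]
 [ 93  94  94  93  68  73 130  97]
 [ 94  94  95  96  88  83 105  82]
 [ 94  96  97  95  93  87  82 115]
 [ 94  95  95  93  90  85  81 115]
 [ 93  94  94  92  89  84  80  91]
 [ 93  94  94  92  88  83  79 119]
 [ 93  94  94  90  87  82  78 146]
 [ 93  94  93  89  86  81  79 152]
 [ 94  95  92  89  85  80  79 152]
 [ 86  93  93  89  86  81 100 156]
 [ 66  78  88  88  68  74 107 144]
 [ 55  75  93  82  45  50  73  92]
 [ 47  90  99  
[... 1723 characters left out ...]
 31  30  30]
 [ 61 103 103  82  46  35  30  32]
 [ 60 104 103  79  55  48  47  68]
 [ 58  84  87  85 106 140 174 180]
 [ 77  99 119 171 178 180 189 180]
 [125 133 140 167 165 153 141 124]
 [135 133 127 118 109 111 122 108]
 [110 112 108 105 115 122 130 123]
 [103 104 104 118 131 144 133 118]
 [104 107 104 121 114 120 110  91]
 [ 99 100  98 101  84  80  74  66]
 [ 89  93  95  91  74  73  75  62]
 [ 83  89  93  91 127 116  85  77]
 [ 96 107 120 124 129 109  83  81]
 [103 108 114 115  99  86  79  79]
 [103 102  98  91  85  87  81  78]]
t 29.15 F [-0.88  1.95  4.12] along tool y -1.81 Mz -0.041 [ 1.042  0.045 -0.041] pos [ 0.5276 -0.1912  0.1909] yaw -0.132 j6 1.509 gap 0.0191 30.912274718284607
```

>>> jog_arm(
  xyz=[
    [0, 0.6, 0.8],
    [0, 0.6, 0.6],
    [0, 0.6, 0.3],
    [0, 0.6, 0.0],
    [0, 0.6, -0.4],
    [0, 0.6, -0.8],
    [0, 0.6, -1.1],
    [0, 0.6, -1.5],
    [0, 0.6, -1.8],
    [0, 0.6, -2.1],
  ],
  angular=[
    [0, 0, 0],
    [0, 0, -4],
    [0, 0, -10],
    [0, 0, -17],
    [0, 0, -24],
    [0, 0, -31],
    [0, 0, -38],
    [0, 0, -45],
    [0, 0, -51],
    [0, 0, -57],
  ],
)

```text
time: 30.4
tcp_pos: [0.5284, -0.1904, 0.1882]
tool_rot: [-3.139, 0.0, -1.118]
force: [2.4, 3.0, 1.9]
finger_gap: 0.0186
finger_force: 30.7
```

```bash
python3 st.py; python3 -c "
from h import *
for i in range(4):
    read_camera('scene'); print(state()['moment'][2].round(3),state()['force'].round(1))"
```

```text
t 30.4 F [2.37 2.98 1.92] along tool y -3.44 Mz 0.057 [ 1.191 -1.103  0.057] pos [ 0.5284 -0.1904  0.1882] yaw -1.118 j6 0.521 gap 0.0186 30.65994143486023
-0.054 [2.5 2.8 0.4]
-0.037 [3.  3.5 1.8]
-0.035 [2.6 3.8 0.2]
-0.123 [3.6 4.4 0.6]
```

>>> jog_arm(
  xyz=[
    [0.8, 0.8, 0],
    [0.8, 0.8, 0],
    [0.8, 0.8, 0],
    [0.8, 0.8, -0.1],
    [0.8, 0.8, -0.2],
    [0.8, 0.8, -0.3],
    [0.8, 0.8, -0.4],
    [0.8, 0.8, -0.5],
    [0.8, 0.8, -0.6],
    [0.8, 0.8, -0.7],
  ],
  angular=[
    [0, 0, 0],
    [0, 0, -2],
    [0, 0, -4],
    [0, 0, -6],
    [0, 0, -8],
    [0, 0, -10],
    [0, 0, -12],
    [0, 0, -14],
    [0, 0, -16],
    [0, 0, -18],
  ],
)

```text
time: 31.85
tcp_pos: [0.5286, -0.1904, 0.1873]
tool_rot: [-3.141, 0.0, -1.434]
force: [4.7, 3.0, -1.6]
finger_gap: 0.0189
finger_force: 30.5
```

```bash
cat > av.py <<'E'
from h import *
F=[];M=[]
for i in range(7):
    s=state(); F.append(s['force']);M.append(s['moment']); read_camera('scene')
print("F",np.mean(F,0).round(2),"M",np.mean(M,0).round(3),"Mz",np.round(np.array(M)[:,2],2),"t",s['time'],"pos",s['tcp_pos'].round(4),"yaw",s['tool_rot'][2].round(3),"turned",(0.924-s['tool_rot'][2]).round(3),"gap",s['finger_gap'].round(4))
E
python3 av.py
```

```text
Traceback (most recent call last):
  File "av.py", line 5, in <module>
    print("F",np.mean(F,0).round(2),"M",np.mean(M,0).round(3),"Mz",np.round(np.array(M)[:,2],2),"t",s['time'],"pos",s['tcp_pos'].round(4),"yaw",s['tool_rot'][2].round(3),"turned",(0.924-s['tool_rot'][2]).round(3),"gap",s['finger_gap'].round(4))
                                                                                                                                                                                                                           ^^^^^^^^^^^^^^^^^^^^^
AttributeError: 'float' object has no attribute 'round'
```

```bash
sed -i "s/s\['finger_gap'\].round(4)/s['finger_gap']/" av.py; python3 av.py
```

```text
F [ 4.68  2.78 -0.64] M [ 1.102 -1.929 -0.007] Mz [-0.02 -0.    0.01  0.03 -0.07 -0.01  0.02] t 32.5 pos [ 0.5286 -0.1903  0.1873] yaw -1.433 turned 2.357 gap 0.018752929126857627
```

>>> jog_arm(
  xyz=[
    [0, 0, -0.1],
    [0, 0, -0.2],
    [0, 0, -0.3],
    [0, 0, -0.4],
    [0, 0, -0.5],
    [0, 0, -0.6],
    [0, 0, -0.7],
    [0, 0, -0.8],
    [0, 0, -0.8],
    [0, 0, -0.8],
  ],
  angular=[
    [0, 0, -2],
    [0, 0, -4],
    [0, 0, -6],
    [0, 0, -8],
    [0, 0, -10],
    [0, 0, -12],
    [0, 0, -14],
    [0, 0, -16],
    [0, 0, -18],
    [0, 0, -20],
  ],
)

```text
time: 33.8
tcp_pos: [0.5289, -0.1904, 0.1864]
tool_rot: [-3.14, 0.0, -1.783]
force: [6.9, 2.1, -2.2]
finger_gap: 0.0184
finger_force: 30.3
```

```bash
python3 av.py
```

```text
F [ 6.35  2.28 -2.49] M [ 0.808 -2.398  0.012] Mz [ 0.07  0.04  0.01  0.02 -0.02 -0.02 -0.03] t 34.1 pos [ 0.529  -0.1904  0.1864] yaw -1.782 turned 2.706 gap 0.01845322866468096
```

>>> jog_arm(
  xyz=[
    [1.5, 0.5, -0.2],
    [1.5, 0.5, -0.3],
    [1.5, 0.5, -0.4],
    [1.5, 0.5, -0.5],
    [1.5, 0.5, -0.6],
    [1.5, 0.5, -0.7],
    [1.5, 0.5, -0.8],
    [1.5, 0.5, -0.9],
    [1.5, 0.5, -0.9],
    [1.5, 0.5, -0.9],
  ],
  angular=[
    [0, 0, -2],
    [0, 0, -4],
    [0, 0, -6],
    [0, 0, -8],
    [0, 0, -10],
    [0, 0, -12],
    [0, 0, -14],
    [0, 0, -16],
    [0, 0, -18],
    [0, 0, -20],
  ],
)

```text
time: 35.4
tcp_pos: [0.5297, -0.1902, 0.1859]
tool_rot: [-3.141, -0.0, -2.133]
force: [2.9, -2.1, -0.1]
finger_gap: 0.0188
finger_force: 30.5
```

```bash
python3 av.py
```

```text
F [ 3.33 -2.31  0.04] M [-0.875 -1.282  0.036] Mz [ 0.12  0.1   0.    0.   -0.    0.01  0.03] t 35.7 pos [ 0.5297 -0.1902  0.1859] yaw -2.13 turned 3.054 gap 0.01900077347692182
```

>>> jog_arm(
  xyz=[
    [0, 0, 0],
    [0, 0, 0],
    [0, 0, -0.1],
    [0, 0, -0.1],
    [0, 0, -0.2],
    [0, 0, -0.2],
    [0, 0, -0.3],
    [0, 0, -0.3],
    [0, 0, -0.3],
    [0, 0, -0.3],
  ],
  angular=[
    [0, 0, -2],
    [0, 0, -4],
    [0, 0, -6],
    [0, 0, -8],
    [0, 0, -10],
    [0, 0, -12],
    [0, 0, -14],
    [0, 0, -16],
    [0, 0, -18],
    [0, 0, -20],
  ],
)

```text
time: 37.0
tcp_pos: [0.5299, -0.1904, 0.1858]
tool_rot: [-3.14, 0.0, -2.482]
force: [4.6, -3.9, 1.0]
finger_gap: 0.0188
finger_force: 30.7
```

```bash
cat >> av.py <<'E'
p,_=read_camera("scene"); g=p.max(2).astype(float); g0=cv2.imread("pics/scene0.png").max(2).astype(float)*1.03
from scipy.ndimage import shift
# barrel of thimble lower edge: rows 180..188 in picture 0
B=[]
for a,b,c,e in((177,187,369,377),(179,187,369,374)):
    best=min((np.abs(shift(g0,(dy,dx),order=1)[a+2:b+2,c:e]-g[a+2:b+2,c:e]).mean(),dy,dx) for dy in np.arange(0,4.5,.1) for dx in(-.5,-.25,0)); B.append(np.round(best,2))
print(B)
E
python3 av.py
```

```text
F [ 4.14 -4.1   1.31] M [-1.641 -1.51   0.056] Mz [0.07 0.12 0.01 0.08 0.03 0.04 0.04] t 37.3 pos [ 0.5299 -0.1904  0.1858] yaw -2.481 turned 3.405 gap 0.018847027577168968
[array([ 4.8,  2.8, -0.5]), array([ 4.89,  2.7 , -0.5 ])]
```

The thimble has come down about 8.8 mm, and Mz and Fz suggest the spindle now bears, with contact at about 2.85 rad of turn. Turning on without descending.

>>> jog_arm(
  xyz=[
    [0.5, -0.5, 0.2],
    [1, -1, 0.3],
    [1, -1, 0.3],
    [1, -1, 0.3],
    [1, -1, 0.3],
    [1, -1, 0.3],
    [1, -1, 0.3],
    [1, -1, 0.3],
    [1, -1, 0.3],
    [1, -1, 0.3],
  ],
  angular=[
    [0, 0, -2],
    [0, 0, -4],
    [0, 0, -6],
    [0, 0, -8],
    [0, 0, -10],
    [0, 0, -12],
    [0, 0, -14],
    [0, 0, -16],
    [0, 0, -18],
    [0, 0, -20],
  ],
)

```text
time: 38.65
tcp_pos: [0.5305, -0.1911, 0.1857]
tool_rot: [-3.141, -0.0, -2.831]
force: [-0.2, -1.9, 3.4]
finger_gap: 0.0188
finger_force: 30.9
```

```bash
python3 av.py
```

```text
F [-0.28 -2.14  3.89] M [-0.927  0.112  0.06 ] Mz [0.11 0.11 0.09 0.   0.03 0.06 0.02] t 38.95 pos [ 0.5305 -0.1911  0.1857] yaw -2.828 turned 3.752 gap 0.018731042111336926
[array([ 5.63,  2.7 , -0.5 ]), array([ 6.73,  2.6 , -0.5 ])]
```

>>> jog_arm(
  xyz=[
    [0, 0, 0.6],
    [0, -0.4, 1.0],
    [0, -0.4, 1.0],
    [0, -0.4, 1.0],
    [0, -0.4, 1.0],
    [0, -0.4, 1.0],
    [0, -0.4, 1.0],
    [0, -0.4, 1.0],
    [0, -0.4, 1.0],
    [0, -0.4, 1.0],
  ],
  angular=[
    [0, 0, -3],
    [0, 0, -6],
    [0, 0, -9],
    [0, 0, -12],
    [0, 0, -15],
    [0, 0, -18],
    [0, 0, -21],
    [0, 0, -24],
    [0, 0, -27],
    [0, 0, -30],
  ],
)

```text
time: 40.3
tcp_pos: [0.5303, -0.1916, 0.1858]
tool_rot: [-3.141, -0.001, 2.929]
force: [-0.4, -5.3, -0.3]
finger_gap: 0.0188
finger_force: 30.5
```

```bash
python3 av.py
```

```text
F [ 0.39 -4.92 -2.33] M [-1.927 -0.215  0.035] Mz [ 0.08  0.08  0.09  0.01 -0.03  0.03 -0.01] t 40.6 pos [ 0.5302 -0.1915  0.1859] yaw 2.932 turned -2.008 gap 0.018733792223945698
[array([ 5.64,  2.5 , -0.5 ]), array([ 6.33,  2.5 , -0.5 ])]
```

>>> jog_arm(
  xyz=[
    [0, -0.5, -0.2],
    [0, -1, -0.4],
    [0, -1, -0.4],
    [0, -1, -0.4],
    [0, -1, -0.4],
    [0, -1, -0.4],
    [0, -1, -0.4],
    [0, -1, -0.4],
    [0, -1, -0.4],
    [0, -1, -0.4],
  ],
  angular=[
    [0, 0, -2],
    [0, 0, -4],
    [0, 0, -6],
    [0, 0, -8],
    [0, 0, -10],
    [0, 0, -10],
    [0, 0, -10],
    [0, 0, -10],
    [0, 0, -10],
    [0, 0, -10],
  ],
)

```text
time: 41.95
tcp_pos: [0.5304, -0.1922, 0.186]
tool_rot: [3.141, -0.001, 2.756]
force: [-2.3, -0.9, -6.2]
finger_gap: 0.0189
finger_force: 30.1
```

```bash
python3 av.py
```

```text
F [-1.59 -0.8  -6.49] M [-0.471  0.495  0.017] Mz [-0.03  0.01  0.03  0.02  0.01  0.04  0.04] t 42.25 pos [ 0.5304 -0.1922  0.186 ] yaw 2.757 turned -1.833 gap 0.01882349978312679
[array([ 5.68,  2.6 , -0.5 ]), array([ 6.43,  2.6 , -0.5 ])]
```

>>> jog_arm(
  xyz=[
    [0, 0, -0.4],
    [0, 0, -0.8],
    [0, 0, -1.2],
    [0, 0, -1.2],
    [0, 0, -1.2],
    [0, 0, -1.2],
    [0, 0, -1.2],
    [0, 0, -1.2],
    [0, 0, -1.2],
    [0, 0, -1.2],
  ],
  angular=[
    [0, 0, 0],
    [0, 0, 0],
    [0, 0, 0],
    [0, 0, 0],
    [0, 0, -2],
    [0, 0, -4],
    [0, 0, -5],
    [0, 0, -5],
    [0, 0, -5],
    [0, 0, -5],
  ],
)

```text
time: 43.6
tcp_pos: [0.5307, -0.1926, 0.1857]
tool_rot: [-3.141, 0.001, 2.669]
force: [-5.9, 1.7, 2.7]
finger_gap: 0.0187
finger_force: 31.0
```

```bash
python3 av.py
```

```text
F [-5.12  0.9   3.13] M [0.33  1.91  0.057] Mz [-0.01  0.03  0.07  0.07  0.11  0.06  0.05] t 43.9 pos [ 0.5307 -0.1926  0.1857] yaw 2.669 turned -1.745 gap 0.01879256749601386
[array([ 5.6,  2.6, -0.5]), array([ 6.33,  2.6 , -0.5 ])]
```

>>> jog_arm(
  xyz=[
    [0, 0, 0],
    [0, 0, 0],
    [0, 0, 0],
    [0, 0, 0],
    [0, 0, 0],
    [0, 0, 0],
    [0, 0, 0],
    [0, 0, 0],
    [0, 0, 0],
    [0, 0, 0],
  ],
  angular=[
    [0, 0, 0],
    [0, 0, 0],
    [0, 0, 0],
    [0, 0, 0],
    [0, 0, 0],
    [0, 0, 0],
    [0, 0, 0],
    [0, 0, 0],
    [0, 0, 0],
    [0, 0, 0],
  ],
  fingers=0.5,
)

```text
time: 45.25
tcp_pos: [0.5306, -0.1924, 0.1851]
tool_rot: [-3.142, 0.0, 2.669]
force: [0.4, -0.5, 0.0]
finger_gap: 0.0428
finger_force: 0.0
```

>>> jog_arm(
  xyz=[
    [0, 0, 10],
    [0, 0, 25],
    [0, 0, 45],
    [0, 0, 70],
    [0, 0, 90],
    [0, 0, 90],
    [0, 0, 90],
    [0, 0, 90],
    [0, 0, 90],
    [0, 0, 90],
  ],
  angular=[
    [0, 0, 0],
    [0, 0, 0],
    [0, 0, 0],
    [0, 0, 0],
    [0, 0, 0],
    [0, 0, 0],
    [0, 0, 0],
    [0, 0, 0],
    [0, 0, 0],
    [0, 0, 0],
  ],
)

```text
time: 46.5
tcp_pos: [0.5305, -0.1924, 0.2748]
tool_rot: [-3.141, -0.0, 2.669]
force: [-0.1, -0.1, 0.0]
finger_gap: 0.043
finger_force: 0.0
```

```bash
python3 av.py
python3 - <<'E'
from h import *
for r in silhouettes("scene","column_a"):
    v,u=np.nonzero(r["pixels"]); P=onplane("scene",u,v,.0646)
    if P[:,1].mean()>0: continue
    c=P.mean(0); W,V=np.linalg.eigh(np.cov(P.T)); a=V[:,1]*np.sign(V[1,1]); t=(P-c)@a
    print(r["confidence"],len(u),(c+a*t.min()).round(4),(c+a*t.max()).round(4),np.degrees(np.arctan2(a[1],a[0])).round(1))
for r in silhouettes("scene","knob_grip"):
    v,u=np.nonzero(r["pixels"]); print("knob",len(u),u.mean(),v.mean(),v.min(),v.max())
E
```

```text
F [-0.33 -0.26  0.29] M [ 0.032 -0.009  0.002] Mz [ 0.02 -0.02 -0.02  0.04  0.01 -0.04  0.02] t 46.8 pos [ 0.5306 -0.1924  0.2751] yaw 2.669 turned -1.745 gap 0.042637156320551955
[array([ 5.47,  2.7 , -0.5 ]), array([ 6.34,  2.6 , -0.5 ])]
0.42 133 [ 0.5079 -0.2607] [ 0.5518 -0.1165] 73.1
knob 74 373.85135135135135 168.93243243243242 164 174
```

```bash
python3 -c "
from plant import job_done
print(job_done())"
```

```text
the job is handed in; nothing more can be done
None
```

The shorter column is lying in the V of the anvil with the spindle closed on it, and I handed the job in at about 47 s. I put the ratchet slip at roughly 1.1–1.65 rad (two to three clicks), but that comes from the turn angle, the torque readings and the thimble's stop rather than a direct reading, and the judge returned no verdict.

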